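Load the sample tube into the turbidity meter through its sprung light flaps

TASK

Take the filled test tube from the rack, keep it upright and push it down through the two sprung light flaps of the turbidity meter, gently but until it is fully home and has pressed the sprung seat at the bottom of the shaft down. Then take the hand out so that both flaps swing shut over the tube. The tube is glass, so do not force it, and leave everything else as it stands.

Things in the scene. Friction and masses are not known exactly. Their poses are not given: they have to be found in the camera images.
- sample_mid (a point): centre of the sample tube, the only filled tube in the rack (tan contents): straight glass, 118 mm long, 18.6 mm in diameter, 30 g. On its axis, 59 mm above its foot; z to its open top. It stands in the rack with its foot 6 mm and its top 124 mm above the worktop; the rack's deck is 83 mm high, so 41 mm stand free above it. Grip it there, across the rack (along the rack's x)
- rack: white six-hole test-tube rack, 44 x 133 x 83 mm, fixed to the worktop; origin under its centre, y along its row of holes, x across it. The holes are 20 mm apart in one row; the three tubes stand 40 mm apart, in any order
- empty_a_mid (a point): centre of an empty clear test tube in the rack, 112 mm long, 18.6 mm in diameter: leave it there
- empty_b_mid (a point): centre of another empty clear test tube in the rack, 112 mm long: leave it there
- meter: turbidity meter: fixed grey tower, 104 mm (x) by 130 mm (y), flat top 158 mm high, with a sloping console below 90 mm in front (reaching to x = -115 mm); origin under the tower's centre, x to the back, z up. It bears the flaps, the tube shaft and the seat. The glass stands 20 N between tube and meter, all contacts added (the springs alone make up to 9 N)
- mouth (a point): centre of the shaft's mouth, level with the top of the black collar (62 x 82 mm), 164 mm above the worktop; axes as the meter's. The mouth is 30 mm (x) by 50 mm (y), closed by two flaps 2.5 mm down. Below them a lead-in narrows to a square shaft on this axis, 20 mm wide, from 72 mm down. A side spring 76 mm down rubs on the tube (1 to 4 N), so it does not drop but stays where it is pushed
- leaf_front (a joint): flap on the console side, hinged along the mouth's long side, 15 mm long, opens down and inwards: 0 shut, 1.5 rad hanging open. A spring shuts it (under 2 N at its edge)
- leaf_back (a joint): the like flap on the back side of the mouth: 0 shut, 1.5 rad hanging open
- seat (a joint): sprung seat at the bottom of the shaft: 0 free, 0.004 m fully down on its stop (spring 0.9 N); the tube keeps it down. Its height is set inside and differs each time: a tube that is home has its top 20 to 33 mm below the collar's top, to be found by feel. Let go with the tube's top above the collar and push it on with the shut fingertips, which fit if they shut along the mouth's y
- vial_white: small vial with a white cap, 23 x 52 mm, standing between rack and meter; origin under its centre: a bystander
- vial_black: small vial with a black cap, 23 x 52 mm, standing between rack and meter; origin under its centre: a bystander
- tweezers: steel tweezers lying on the worktop, 128 mm long: a bystander
- beaker: clouded plastic beaker, 66 x 82 mm, behind the meter; origin under its centre: a bystander

How it is judged:
On the way, in this order (a step that is already met when the one before it is completed fails the run):
1. the tube holds both flaps open (value of joint each of leaf_front, leaf_back above 0.8 rad and horizontal distance between sample_mid and mouth below 0.01 m), for 0.2 s.
2. the tube is pushed home: the seat is pressed down by at least 3 mm of its 4 (value of joint seat above 0.003 m and horizontal distance between sample_mid and mouth below 0.004 m), for 0.2 s.
At the end, for the whole second after the job is handed in: The sample tube stands upright and at rest in the shaft (axis within 4 mm of the mouth's), the seat is still pressed down by more than 2.5 mm of its 4, and both flaps are shut (within 0.1 rad) over it (value of joint seat above 0.0025 m and horizontal distance between sample_mid and mouth below 0.004 m and angle between sample_mid's own z axis and vertical below 0.1 rad and value of joint each of leaf_front, leaf_back below 0.1 rad and linear speed of sample below 0.01 m/s); the robot touches nothing.
It fails at once if the glass tube was forced: more than 20 N between tube and meter (contact force between sample and meter above 20 N).
It fails at once if the sample tube was tipped by more than 0.5 rad (angle between sample_mid's own z axis and vertical above 0.5 rad).
It fails at once if an empty tube was moved in the rack by more than 20 mm (distance of any of empty_a_mid, empty_b_mid from where it was at the start of the episode above 0.02 m).
It fails at once if a bystander was moved by more than 20 mm (distance of any of vial_white, vial_black, tweezers, beaker from where it was at the start of the episode above 0.02 m).
It also fails if it takes over 61 s, if anything falls off the work surface, if the arm or the gripper's body presses on something with over 40 N, if the wrist force passes 120 N, or if a joint passes its speed limit or range.

ROBOT

A 6-joint arm with a two-finger parallel gripper is mounted at the origin on a cart in front of the work surface, level with it; the furniture and walls round the work are solid. World frame = base frame: x ahead of the robot, y to its left, z up, the work surface at z = 0. Lengths are in m, angles in rad, forces in N, time in s.
With the tool pointing down it reaches from about 0.325 to 0.875 m from the base axis. Payload 4.4 kg.
Tool frame: the origin (TCP) lies midway between the tips of the shut fingers; the grasp point (between the pads) lies 19 mm behind it (manip.grasp_offset is the distance from the TCP to the grasp point, in m); z points along the fingers, y is the line along which they close (so a half turn about z gives the same grasp; the last joint's range is limited). The gripper opens to 85 mm and grips with 20 to 120 N. Pads are 22 mm wide; open, the fingers measure 114 mm over their backs; the gripper's body (76 mm by 85 mm) begins 54 mm behind the grasp point. The pads swing forward as they close: fully open they stand 13 mm farther back than shut.
Start: joints at [-1.431, 0.207, 1.542, -0, 1.393, -0.15], TCP at [0.164, -0.551, 0.231] pointing down, gripper open.
Joint ranges: [-2.73, 2.73], [-0.86, 2.22], [0.23, 2.46], [-1.11, 4.25], [0.08, 2.63], [-2.82, 2.82]. Speed limits (rad/s): [2.79, 2.79, 3.14, 3.14, 3.14, 3.14].

INTERFACE

Orientations are given as a unit quaternion [w, x, y, z].
In Python, from bench import manip gives the robot as it stands.
- The arm moves only by the tool drive_tool, never from a script. Its argument "commands" is a list of rows, each an object with "offset": the shift along the tool's x, y, z in cm, a list of three; "rot": the turn, a rotation vector about the tool's x, y, z in degrees, a list of three. A call has 1 to 5 rows; each row is the pose to reach, as a shift and turn from the pose commanded when the call began, along the tool's axes at that moment; what a row does not reach only later rows make up. A row lasts 1/12 s, in which the tool goes at most 41.7 mm and 7.16 degrees, less where a joint would pass 70% of its speed; a pose out of reach is approached as far as the arm can. A call with a gripper value outside its range is refused whole. "claw" is the closure, from 0 (fully open) to 1 (shut), set as the call begins (left out, the last holds). The fingers move at their own pace and stop on an object; "squeeze" is the grip in N (left out, the last holds). Time passes only in rows, so rows that repeat a pose let the fingers close. It gives the time, the measured TCP pose, the force, the opening and the grip force at its end, in the units of the state.
- manip.get_state(): the state, without advancing time (a new reading comes with each control period).
- manip.grab_frame(name): name is "scene" or "top" or "wrist"; returns a dict with "pixels" (384x512x3 uint8, red, green, blue), "depth" (384x512 float32, m along the optical axis (not along the pixel's ray), 0 where there is no reading), "fovy" (degrees; the focal length in pixels is half the picture's height over the tangent of half this angle, whatever the lens; pixels are square), "cx", "cy" (the principal point, pixels), "R" (3x3) and "t" (3): a world point X has camera coordinates R X + t. Camera axes: x right, y down, z forward; pixel columns grow to the right and rows downward; lengths in m; the calibration is good to about 2 mm. A picture is of the moment at which its call begins.
- manip.hand_in(): hands the job in; it is judged then, once.
Trained networks look in a picture, given as the dict that the camera call returned (one of the last four; its "shot" number tells which), for a name from the list of things; names that differ only in an ending like _2 or _b are one class to them, and where a whole thing is asked for, a point or a joint stands for the part that bears it (a point fixed in the world has none). Each returns a list of dicts, best first, with "conf" (0 to 1); they miss things now and then, are a little off and sometimes report something else, mostly with a low value. They report only what shows in the picture. A call takes as long as a camera call.
- manip.masks_of(picture, query): "region" (384x512 bool, what is visible of it) and "rect" ([left, top, width, height] in pixels, round what is visible of it).
- manip.mark_of(picture, query): "at" ([column, row] in pixels: a listed point, or the origin of a listed thing).
The state is a dict: "clock": time; "joints": joint angles; "joint_velocities": joint speeds; "tau": joint torques, N m; "ee_pos": TCP position; "tool_rot": TCP orientation; "wrist_force": force on the tool from outside, world axes, zero at the start; "moment": the same for the moment, N m; "width": finger opening in m; "finger_force": force on a finger pad.
Only numpy, scipy, OpenCV 4.12 (cv2) and the standard library are available. Lean on these libraries where they do the work, as an engineer would, in place of code of your own. Each camera call takes 0.05 s, during which the arm holds its last target. There are 200 camera calls.

## Working session

There is one attempt and no reset: what is moved stays moved. The work goes in short steps, Python scripts to look and compute and a tool call to move; the robot and the scene stay as the last step left them, time stands still between calls to the robot, and variables do not carry over. Pictures are saved under pics/ and viewed, at most 10 in all, crops included, and the job is handed in when it is done.

Besides the shell and the picture viewer there is one more tool, called after "Emit:" as name(argument=value, ...), one argument or row to a line, values as JSON. drive_tool: Moves the arm, as the interface text tells. Its arguments: {"type":"object","properties":{"commands":{"type":"array"},"claw":{"type":"number"},"squeeze":{"type":"number"}},"required":["commands"]}

```bash
mkdir -p pics; cat > h.py <<'E'
import numpy as np, cv2
from bench import manip
def f(p): return p["pixels"].shape[0]/2/np.tan(np.radians(p["fovy"])/2)
def pt(p,uv,z):  # intersect pixel ray with world height z
    R=np.array(p["R"]);t=np.array(p["t"]);k=f(p)
    d=R.T@np.array([(uv[0]-p["cx"])/k,(uv[1]-p["cy"])/k,1]);c=-R.T@t
    return c+d*(z-c[2])/d[2]
def cloud(p):
    R=np.array(p["R"]);t=np.array(p["t"]);k=f(p);D=p["depth"]
    v,u=np.mgrid[:D.shape[0],:D.shape[1]]
    X=np.stack([(u-p["cx"])/k*D,(v-p["cy"])/k*D,D],-1)
    return (X-t)@R
def save(p,n): cv2.imwrite("pics/"+n,p["pixels"][:,:,::-1])
E
python3 - <<'E'
from h import *
np.set_printoptions(precision=4,suppress=True)
P={n:manip.grab_frame(n) for n in("scene","top")}
for n,p in P.items():
    C=cloud(p)
    print(n,-np.array(p["R"]).T@p["t"])
    for q,z in(("sample_mid",.065),("rack",0),("empty_a_mid",.062),("meter",0),("mouth",.164),("vial_white",0),("vial_black",0),("beaker",0),("tweezers",0)):
        for m in manip.mark_of(p,q)[:2]: print(q,round(m["conf"],2),np.array(m["at"]),pt(p,m["at"],z))
cv2.imwrite("pics/a.png",cv2.resize(np.hstack([P["scene"]["pixels"],P["top"]["pixels"]])[:,:,::-1],(800,300)))
s=manip.get_state();print(s["clock"],s["tool_rot"],manip.grasp_offset)
E
```

```text
scene [-0.1473 -0.3755  0.4455]
sample_mid 0.87 [312.7 235.3] [ 0.4703 -0.1643  0.065 ]
sample_mid 0.43 [352.5 242. ] [ 0.4804 -0.2456  0.065 ]
rack 0.59 [333.5 262.6] [ 0.4864 -0.2084  0.    ]
empty_a_mid 0.68 [352.1 241.8] [ 0.4858 -0.2437  0.062 ]
empty_a_mid 0.29 [311.1 237.6] [ 0.4648 -0.1629  0.062 ]
meter 0.92 [194.5 217.5] [0.5245 0.1964 0.    ]
meter 0.66 [311.9 235.9] [ 0.5723 -0.1275  0.    ]
mouth 0.81 [185.9 159.8] [0.5291 0.2087 0.164 ]
vial_white 0.59 [258.1 245.2] [ 0.4763 -0.0288  0.    ]
vial_black 0.56 [269.2 238.4] [ 0.5156 -0.0385  0.    ]
vial_black 0.54 [257.8 244.2] [ 0.4799 -0.026   0.    ]
beaker 0.79 [224.1 189.4] [0.727  0.2321 0.    ]
tweezers 0.76 [310.8 289.4] [ 0.3808 -0.1958  0.    ]
top [ 0.4422 -0.013   1.0094]
sample_mid 0.58 [312.  224.1] [ 0.4563 -0.1601  0.065 ]
rack 0.78 [328.3 215.6] [ 0.4819 -0.2155  0.    ]
rack 0.32 [269.1 198.9] [ 0.5249 -0.0497  0.    ]
empty_a_mid 0.58 [340.5 210. ] [ 0.4948 -0.235   0.062 ]
meter 0.78 [175.5 196.2] [0.5267 0.2116 0.    ]
meter 0.33 [258.  217.8] [ 0.4715 -0.0199  0.    ]
mouth 0.62 [159.6 191.4] [0.5234 0.2127 0.164 ]
vial_white 0.53 [258.  216.1] [ 0.4762 -0.0198  0.    ]
vial_black 0.37 [266.2 199.4] [ 0.5233 -0.0417  0.    ]
beaker 0.69 [175.8 135.5] [0.6992 0.2178 0.    ]
tweezers 0.55 [318.9 253.1] [ 0.3779 -0.19    0.    ]
1.0 [ 0.      0.9895  0.1444 -0.    ] 0.0187
```

View pics/a.png

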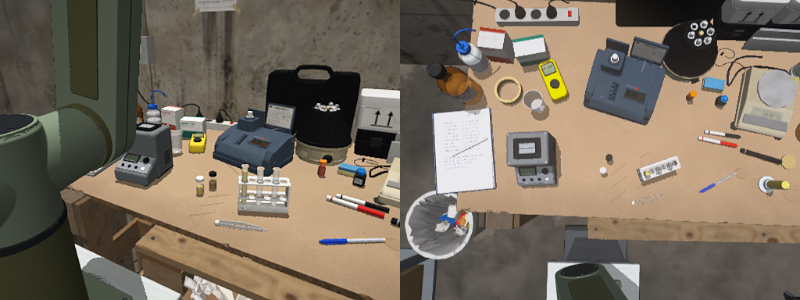

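```bash
python3 - <<'E'
from h import *
np.set_printoptions(precision=4,suppress=True)
T=manip.grab_frame("top");S=manip.grab_frame("scene")
C=cloud(T)
def rect(q,z0,z1):
    m=manip.masks_of(T,q)[0]; M=m["region"]&(C[...,2]>z0)&(C[...,2]<z1)
    X=C[M]; print(q,m["conf"],M.sum(),X.mean(0),cv2.minAreaRect((X[:,:2]*1000).astype(np.float32)))
rect("rack",.075,.09); rect("rack",.1,.14); rect("meter",.15,.161); rect("meter",.161,.17)
a=cv2.resize(T["pixels"][185:250,285:370],(510,390),interpolation=cv2.INTER_CUBIC)
b=cv2.resize(T["pixels"][155:245,125:215],(390,390),interpolation=cv2.INTER_CUBIC)
c=cv2.resize(S["pixels"][195:285,290:380],(390,390),interpolation=cv2.INTER_CUBIC)
cv2.imwrite("pics/b.png",cv2.resize(np.hstack([a,c,b]),(800,242))[:,:,::-1])
E
```

```text
rack 0.73 569 [ 0.48   -0.2091  0.083 ] ((480.0115966796875, -210.8036346435547), (41.94670486450195, 133.2838897705078), 20.406200408935547)
rack 0.73 9 [ 0.4774 -0.2172  0.1178] ((479.8739013671875, -222.8414306640625), (7.545936584472656, 56.962738037109375), 29.780080795288086)
meter 0.6 1446 [0.5264 0.2037 0.1567] ((527.7284545898438, 207.32510375976562), (103.44844818115234, 129.96546936035156), 3.4449424743652344)
meter 0.6 847 [0.5278 0.2073 0.1638] ((532.32177734375, 209.35086059570312), (81.0538101196289, 107.83223724365234), 4.550710201263428)
```

View pics/b.png

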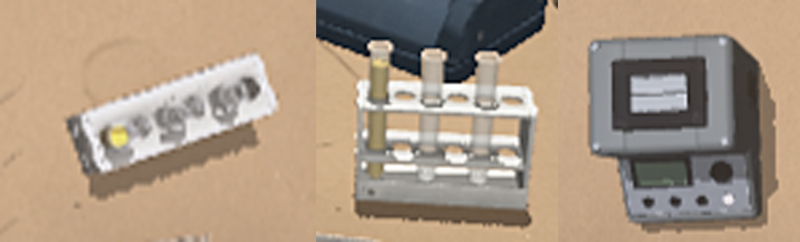

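```bash
cat >> h.py <<'E'
from scipy.spatial.transform import Rotation as Ro
def go(p,ydeg):  # tool-frame cm / deg to reach TCP p, pointing down, tool y at ydeg
    s=manip.get_state();q=np.array(s["tool_rot"]);R=Ro.from_quat(q[[1,2,3,0]])
    a=np.radians(ydeg);y=np.array([np.cos(a),np.sin(a),0]);z=np.array([0,0,-1.]);x=np.cross(y,z)
    T=Ro.from_matrix(np.stack([x,y,z],1))
    print("off",(R.inv().apply(np.array(p)-s["ee_pos"])*100).round(2),"rot",np.degrees((R.inv()*T).as_rotvec()).round(2),"t",s["clock"],"F",np.round(s["wrist_force"],2),"w",s["width"],"tcp",np.round(s["ee_pos"],4))
E
python3 -c "
from h import *
go([.4626,-.164,.20],20.4)"
```

```text
off [ 39.64 -28.56   3.13] rot [ -0.   -0.  -93.8] t 1.3 F [ 0.47 -0.21  0.14] w 0.08508152942041754 tcp [ 0.1643 -0.551   0.2312]
```

Emit:
drive_tool(
  commands=[
    {"offset":[39.6,-28.6,3.1],"rot":[0,0,-93.8]},
    {"offset":[39.6,-28.6,3.1],"rot":[0,0,-93.8]},
    {"offset":[39.6,-28.6,3.1],"rot":[0,0,-93.8]},
    {"offset":[39.6,-28.6,3.1],"rot":[0,0,-93.8]},
    {"offset":[39.6,-28.6,3.1],"rot":[0,0,-93.8]},
  ],
  claw=0,
)

```text
clock: 1.72
ee_pos: [0.2918, -0.3847, 0.2181]
tool_rot: [0.0, 0.896, 0.444, 0.0]
wrist_force: [0.5, 0.1, -0.9]
width: 0.0856
finger_force: 0.0
```

```bash
python3 -c "
from h import *
go([.4626,-.164,.20],20.4)"
```

```text
off [27.91  0.22  1.81] rot [ 3.000e-02  2.000e-02 -5.768e+01] t 1.7167 F [ 0.5   0.12 -0.94] w 0.08560536280525337 tcp [ 0.2918 -0.3847  0.2181]
```

Emit:
drive_tool(
  commands=[
    {"offset":[27.9,0.2,1.8],"rot":[0,0,-57.7]},
    {"offset":[27.9,0.2,1.8],"rot":[0,0,-57.7]},
    {"offset":[27.9,0.2,1.8],"rot":[0,0,-57.7]},
    {"offset":[27.9,0.2,1.8],"rot":[0,0,-57.7]},
    {"offset":[27.9,0.2,1.8],"rot":[0,0,-57.7]},
  ],
)

```text
clock: 2.13
ee_pos: [0.42, -0.2206, 0.205]
tool_rot: [0.001, 0.716, 0.698, 0.0]
wrist_force: [0.4, -0.5, 0.5]
width: 0.0854
finger_force: 0.0
```

```bash
python3 -c "
from h import *
go([.4626,-.164,.20],20.4)"
```

```text
off [5.77 4.12 0.5 ] rot [  0.04   0.05 -21.83] t 2.1333 F [ 0.42 -0.54  0.5 ] w 0.08537444035110038 tcp [ 0.42   -0.2206  0.205 ]
```

Emit:
drive_tool(
  commands=[
    {"offset":[5.8,4.1,0.5],"rot":[0,0,-21.8]},
    {"offset":[5.8,4.1,0.5],"rot":[0,0,-21.8]},
    {"offset":[5.8,4.1,0.5],"rot":[0,0,-21.8]},
    {"offset":[5.8,4.1,0.5],"rot":[0,0,-21.8]},
    {"offset":[5.8,4.1,0.5],"rot":[0,0,-21.8]},
  ],
)

```text
clock: 2.55
ee_pos: [0.4619, -0.1655, 0.1997]
tool_rot: [0.0, 0.574, 0.819, -0.0]
wrist_force: [-0.3, -0.9, 0.4]
width: 0.0855
finger_force: 0.0
```

```bash
python3 - <<'E'
from h import *
np.set_printoptions(precision=4,suppress=True)
go([.4626,-.164,.20],20.4)
W=manip.grab_frame("wrist");C=cloud(W)
print("cam",-np.array(W["R"]).T@W["t"])
for m in manip.mark_of(W,"sample_mid")[:2]: print(m["conf"],m["at"],pt(W,m["at"],.065))
for m in manip.masks_of(W,"sample_mid")[:2]:
    X=C[m["region"]]; print(m["conf"],m["rect"],m["region"].sum(),X.min(0),X.max(0))
    Y=X[X[:,2]>.09]; 
    if len(Y): print("above",len(Y),Y.min(0),Y.max(0),Y.mean(0))
for m in manip.masks_of(W,"rack")[:1]:
    X=C[m["region"]];X=X[abs(X[:,2]-.083)<.005];print("deck",len(X),X.mean(0),cv2.minAreaRect((X[:,:2]*1000).astype(np.float32)))
save(W,"c.png")
E
```

```text
off [ 0.12  0.12 -0.03] rot [-0.02  0.01 -0.49] t 2.55 F [-0.3  -0.93  0.4 ] w 0.08554849418420157 tcp [ 0.4619 -0.1655  0.1997]
cam [ 0.4387 -0.1034  0.3432]
0.6 [254.2, 191.0] [ 0.4608 -0.1712  0.065 ]
0.59 [256.4, 256.5] [ 0.4863 -0.2354  0.065 ]
0.97 [244.3, 181.3, 26.6, 36.5] 623 [ 0.4533 -0.1875  0.0383] [ 0.4732 -0.157   0.127 ]
above 579 [ 0.4533 -0.1751  0.0904] [ 0.4713 -0.157   0.127 ] [ 0.4622 -0.1659  0.1151]
deck 3791 [ 0.4777 -0.2064  0.0839] ((480.1765441894531, -213.19491577148438), (42.020774841308594, 133.0313262939453), 20.565387725830078)
```

View pics/c.png

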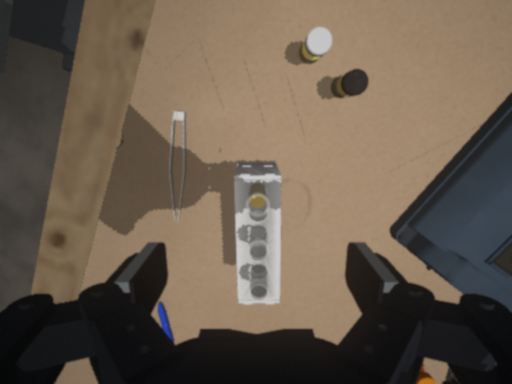

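Emit:
drive_tool(
  commands=[
    {"offset":[0,0,3],"rot":[0,0,-0.5]},
    {"offset":[0,0,6],"rot":[0,0,-0.5]},
    {"offset":[-0.05,0,8.5],"rot":[0,0,-0.5]},
    {"offset":[-0.05,0,10],"rot":[0,0,-0.5]},
    {"offset":[-0.05,0,10.9],"rot":[0,0,-0.5]},
  ],
)

```text
clock: 3.17
ee_pos: [0.46, -0.1661, 0.0883]
tool_rot: [-0.002, 0.571, 0.821, -0.0]
wrist_force: [-0.3, 0.2, -0.4]
width: 0.0857
finger_force: 0.0
```

```bash
python3 -c "
from h import *
go([.4624,-.1662,.090],20.4)"
```

```text
off [-0.09  0.22 -0.17] rot [-0.16 -0.18 -0.04] t 3.1667 F [-0.27  0.15 -0.41] w 0.08565942156099833 tcp [ 0.46   -0.1661  0.0883]
```

Emit:
drive_tool(
  commands=[
    {"offset":[-0.05,0.2,-0.15],"rot":[0,0,0]},
    {"offset":[-0.05,0.2,-0.15],"rot":[0,0,0]},
    {"offset":[-0.05,0.2,-0.15],"rot":[0,0,0]},
  ],
)

```text
clock: 3.42
ee_pos: [0.4654, -0.167, 0.0938]
tool_rot: [0.002, 0.57, 0.822, 0.0]
wrist_force: [-0.2, -0.9, 0.4]
width: 0.085
finger_force: 0.0
```

Emit:
drive_tool(
  commands=[
    {"offset":[0,0,0],"rot":[0,0,0]},
    {"offset":[0,0,0],"rot":[0,0,0]},
    {"offset":[0,0,0],"rot":[0,0,0]},
    {"offset":[0,0,0],"rot":[0,0,0]},
    {"offset":[0,0,0],"rot":[0,0,0]},
  ],
  claw=1,
  squeeze=25,
)

```text
clock: 3.83
ee_pos: [0.4642, -0.1659, 0.0925]
tool_rot: [0.0, 0.57, 0.822, 0.0]
wrist_force: [-0.3, 0.2, -0.5]
width: 0.0256
finger_force: 0.0
```

Emit:
drive_tool(
  commands=[
    {"offset":[0,0,0],"rot":[0,0,0]},
    {"offset":[0,0,0],"rot":[0,0,0]},
    {"offset":[0,0,0],"rot":[0,0,0]},
    {"offset":[0,0,0],"rot":[0,0,0]},
    {"offset":[0,0,0],"rot":[0,0,0]},
  ],
)

```text
clock: 4.25
ee_pos: [0.4641, -0.1659, 0.0924]
tool_rot: [0.0, 0.57, 0.822, -0.0]
wrist_force: [-1.2, 1.6, 2.1]
width: 0.0179
finger_force: 26.3
```

Emit:
drive_tool(
  commands=[
    {"offset":[0,0,-1],"rot":[0,0,0]},
    {"offset":[0,0,-3],"rot":[0,0,0]},
    {"offset":[0,0,-6],"rot":[0,0,0]},
    {"offset":[0,0,-9],"rot":[0,0,0]},
    {"offset":[0,0,-12],"rot":[0,0,0]},
  ],
)

```text
clock: 4.67
ee_pos: [0.4632, -0.1655, 0.2131]
tool_rot: [-0.001, 0.57, 0.822, 0.0]
wrist_force: [1.0, -0.8, 0.7]
width: 0.0181
finger_force: 25.3
```

Emit:
drive_tool(
  commands=[
    {"offset":[0,0,-3],"rot":[0,0,0]},
    {"offset":[0,0,-6],"rot":[0,0,0]},
    {"offset":[0,0,-8],"rot":[0,0,0]},
    {"offset":[0,0,-9],"rot":[0,0,0]},
    {"offset":[0,0,-9],"rot":[0,0,0]},
  ],
)

```text
clock: 5.08
ee_pos: [0.4653, -0.1665, 0.3054]
tool_rot: [0.003, 0.57, 0.822, 0.0]
wrist_force: [0.1, 0.2, -0.4]
width: 0.0179
finger_force: 25.3
```

```bash
python3 - <<'E'
from h import *
np.set_printoptions(precision=4,suppress=True)
go([.528,.209,.30],94)
for n in("top","scene"):
  T=manip.grab_frame(n)
  m=manip.masks_of(T,"meter")[0]; C=cloud(T); X=C[m["region"]]
  for a,b in((.153,.161),(.1615,.17)):
    Y=X[(X[:,2]>a)&(X[:,2]<b)]; print(n,len(Y),Y.mean(0),cv2.minAreaRect((Y[:,:2]*1000).astype(np.float32)))
  print([(m["conf"],pt(T,m["at"],.164)) for m in manip.mark_of(T,"mouth")])
E
```

```text
off [32.97 19.04  0.47] rot [  0.03   0.37 -73.47] t 5.0833 F [ 0.14  0.16 -0.4 ] w 0.017877221203451702 tcp [ 0.4653 -0.1665  0.3054]
top 1377 [0.5271 0.2045 0.1571] ((527.1265869140625, 206.5474853515625), (102.13628387451172, 126.99105072021484), 3.6950745582580566)
top 769 [0.5274 0.2075 0.164 ] ((527.2068481445312, 206.2764892578125), (85.08863067626953, 111.65056610107422), 3.7539236545562744)
[(0.95, array([0.5331, 0.2085, 0.164 ]))]
scene 381 [0.5072 0.1878 0.1569] ((524.855712890625, 204.04403686523438), (97.1156005859375, 126.90361785888672), 2.6914968490600586)
scene 254 [0.5253 0.2032 0.1637] ((526.870849609375, 204.84970092773438), (62.85687255859375, 79.823486328125), 2.6840813159942627)
[(0.8, array([0.523 , 0.2021, 0.164 ]))]
```

Emit:
drive_tool(
  commands=[
    {"offset":[2.5,1.5,0.3],"rot":[0,0,-5]},
    {"offset":[5,3,0.3],"rot":[0,0,-12]},
    {"offset":[8,5,0.3],"rot":[0,0,-19]},
    {"offset":[11,6.5,0.3],"rot":[0,0,-26]},
    {"offset":[14,8.2,0.3],"rot":[0,0,-33]},
  ],
)

```text
clock: 5.8
ee_pos: [0.4911, -0.0046, 0.2978]
tool_rot: [-0.001, 0.31, 0.951, -0.0]
wrist_force: [1.0, 0.1, -0.2]
width: 0.0178
finger_force: 25.4
```

```bash
python3 -c "
from h import *
go([.527,.206,.30],93.6)"
```

```text
off [ 9.53 19.12 -0.22] rot [-1.000e-02 -1.500e-01 -3.977e+01] t 5.8 F [ 0.97  0.13 -0.17] w 0.017768120610610314 tcp [ 0.4911 -0.0046  0.2978]
```

Emit:
drive_tool(
  commands=[
    {"offset":[1.6,3.2,-0.2],"rot":[0,0,-7]},
    {"offset":[3.3,6.4,-0.2],"rot":[0,0,-14]},
    {"offset":[4.9,9.6,-0.2],"rot":[0,0,-21]},
    {"offset":[6.4,12.7,-0.2],"rot":[0,0,-28]},
    {"offset":[7.7,15.5,-0.2],"rot":[0,0,-34]},
  ],
)

```text
clock: 6.22
ee_pos: [0.5213, 0.1666, 0.2997]
tool_rot: [-0.001, 0.018, 1.0, -0.0]
wrist_force: [0.6, -0.8, -0.5]
width: 0.018
finger_force: 25.4
```

Emit:
drive_tool(
  commands=[
    {"offset":[1,1,0],"rot":[0,0,-3]},
    {"offset":[1,1,0],"rot":[0,0,-3]},
    {"offset":[1,1,0],"rot":[0,0,-3]},
    {"offset":[1,1,0],"rot":[0,0,-3]},
  ],
)

```text
clock: 6.55
ee_pos: [0.5123, 0.174, 0.3004]
tool_rot: [-0.001, -0.004, 1.0, -0.0]
wrist_force: [-0.8, 0.2, -0.3]
width: 0.0175
finger_force: 25.4
```

```bash
python3 - <<'E'
from h import *
np.set_printoptions(precision=4,suppress=True)
go([.527,.206,.30],93.6)
W=manip.grab_frame("wrist");C=cloud(W)
save(W,"d.png")
print("cam",-np.array(W["R"]).T@W["t"])
for m in manip.mark_of(W,"mouth")[:2]: print(m["conf"],m["at"],pt(W,m["at"],.164))
m=manip.masks_of(W,"meter")[0]
for a,b in((.153,.1605),(.1615,.17)):
    M=m["region"]&(C[...,2]>a)&(C[...,2]<b);Y=C[M]; print(len(Y),Y.mean(0),cv2.minAreaRect((Y[:,:2]*1000).astype(np.float32)))
for m in manip.masks_of(W,"sample_mid")[:1]:
    X=C[m["region"]];print(m["conf"],m["rect"],X.mean(0),X.min(0),X.max(0))
E
```

```text
off [-1.49  3.19  0.04] rot [-0.05 -0.06 -3.17] t 6.55 F [-0.83  0.2  -0.35] w 0.017533509293873234 tcp [0.5123 0.174  0.3004]
cam [0.4451 0.1727 0.444 ]
0.94 [287.3, 203.4] [0.5284 0.2035 0.164 ]
0.61 [111.0, 165.3] [0.4921 0.0358 0.164 ]
5801 [0.513  0.2104 0.1575] ((527.1961059570312, 206.117431640625), (100.8029556274414, 126.99417877197266), 3.6289827823638916)
4091 [0.5235 0.2112 0.164 ] ((520.9371337890625, 206.16748046875), (76.2979965209961, 116.21450805664062), 4.583291530609131)
0.81 [233.1, 191.4, 45.6, 110.5] [0.5109 0.1732 0.3032] [ 0.4451  0.1453 -0.    ] [0.7445 0.2055 0.444 ]
```

View pics/d.png

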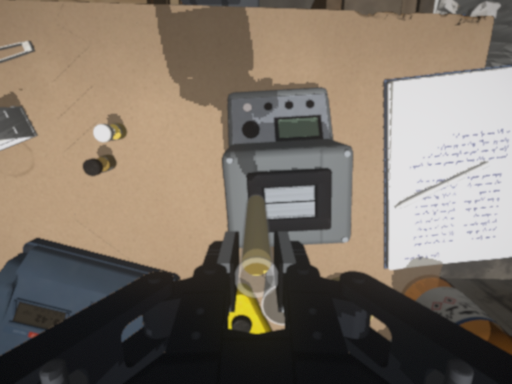

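Emit:
drive_tool(
  commands=[
    {"offset":[-0.5,1,0],"rot":[0,0,-1]},
    {"offset":[-1,2.2,0],"rot":[0,0,-2]},
    {"offset":[-1.4,3,0],"rot":[0,0,-3.2]},
    {"offset":[-1.5,3.2,0],"rot":[0,0,-3.2]},
    {"offset":[-1.5,3.2,0],"rot":[0,0,-3.2]},
  ],
)

```text
clock: 7.17
ee_pos: [0.5274, 0.208, 0.3009]
tool_rot: [-0.0, -0.033, 0.999, -0.0]
wrist_force: [-0.5, -0.3, -0.3]
width: 0.0175
finger_force: 25.4
```

Emit:
drive_tool(
  commands=[
    {"offset":[0,0,0],"rot":[0,0,0]},
    {"offset":[0,0,0],"rot":[0,0,0]},
    {"offset":[0,0,0],"rot":[0,0,0]},
    {"offset":[0,0,0],"rot":[0,0,0]},
    {"offset":[0,0,0],"rot":[0,0,0]},
  ],
)

```text
clock: 7.58
ee_pos: [0.527, 0.2067, 0.3012]
tool_rot: [0.0, -0.032, 0.999, -0.0]
wrist_force: [-0.8, -0.5, -0.9]
width: 0.0179
finger_force: 25.4
```

```bash
python3 - <<'E'
from h import *
np.set_printoptions(precision=4,suppress=True)
go([.527,.2055,.30],93.6)
for n in("top","scene","wrist"):
  W=manip.grab_frame(n);C=cloud(W)
  if n=="wrist": save(W,"e.png")
  for m in manip.mark_of(W,"mouth")[:1]: print(n,m["conf"],m["at"],pt(W,m["at"],.164))
  for m in manip.masks_of(W,"sample_mid")[:1]:
    X=C[m["region"]];X=X[np.linalg.norm(X[:,:2]-[.527,.2055],axis=1)<.03]
    print(m["conf"],m["rect"])
    for a in np.arange(.19,.34,.02):
      Y=X[abs(X[:,2]-a)<.01]
      if len(Y)>3: print(round(a,2),len(Y),Y.mean(0),Y[:,:2].min(0),Y[:,:2].max(0))
E
```

```text
off [ 0.01 -0.12  0.12] rot [-0.   0.   0.1] t 7.5833 F [-0.77 -0.45 -0.91] w 0.017867364549548976 tcp [0.527  0.2067 0.3012]
top 0.89 [162.3, 189.1] [0.5289 0.2067 0.164 ]
scene 0.94 [185.6, 162.1] [0.5137 0.1972 0.164 ]
0.41 [145.8, 153.7, 75.2, 83.2]
wrist 0.95 [253.1, 186.6] [0.5271 0.2031 0.164 ]
0.94 [237.6, 196.3, 43.2, 105.2]
0.23 98 [0.5202 0.2054 0.233 ] [0.5185 0.1982] [0.5252 0.2131]
0.25 178 [0.5201 0.2055 0.2505] [0.5182 0.1982] [0.5251 0.2137]
0.27 240 [0.5199 0.2056 0.2706] [0.5179 0.1981] [0.5252 0.2137]
0.29 333 [0.5196 0.2055 0.2907] [0.5175 0.1982] [0.5251 0.2138]
0.31 723 [0.5228 0.2057 0.3135] [0.5173 0.1974] [0.5334 0.2139]
0.33 1458 [0.526  0.206  0.3293] [0.516  0.1972] [0.5351 0.2152]
```

View pics/e.png

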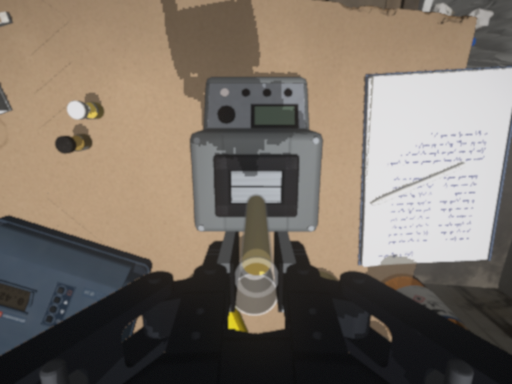

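Emit:
drive_tool(
  commands=[
    {"offset":[-0.1,-0.08,1],"rot":[0,0,0]},
    {"offset":[-0.1,-0.08,2.5],"rot":[0,0,0]},
    {"offset":[-0.1,-0.08,3.7],"rot":[0,0,0]},
    {"offset":[-0.1,-0.08,4.5],"rot":[0,0,0]},
    {"offset":[-0.1,-0.08,4.5],"rot":[0,0,0]},
  ],
)

```text
clock: 8.45
ee_pos: [0.5264, 0.2058, 0.2528]
tool_rot: [-0.003, -0.032, 0.999, -0.001]
wrist_force: [-1.4, 0.0, -0.6]
width: 0.0174
finger_force: 25.4
```

Emit:
drive_tool(
  commands=[
    {"offset":[0,0,0],"rot":[0,0,0]},
    {"offset":[0,0,0],"rot":[0,0,0]},
    {"offset":[0,0,0.5],"rot":[0,0,0]},
    {"offset":[0,0,1.0],"rot":[0,0,0]},
    {"offset":[0,0,1.5],"rot":[0,0,0]},
  ],
)

```text
clock: 8.87
ee_pos: [0.529, 0.2064, 0.2423]
tool_rot: [0.001, -0.033, 0.999, 0.0]
wrist_force: [-0.0, 0.8, 5.0]
width: 0.018
finger_force: 25.8
```

```bash
python3 - <<'E'
from h import *
np.set_printoptions(precision=4,suppress=True)
go([.5273,.2058,.169],93.6)
W=manip.grab_frame("wrist");C=cloud(W)
for z0,z1,n in((.1615,.17,"collar"),(.155,.1605,"top")):
  M=(C[...,2]>z0)&(C[...,2]<z1)&(C[...,0]<.6)&(C[...,0]>.4)
  Y=C[M]; print(n,len(Y),np.percentile(Y[:,:2],[1,50,99],axis=0))
V=C[(abs(C[...,0]-.527)<.03)&(abs(C[...,1]-.206)<.04)]
for a in np.arange(.17,.30,.02):
  Y=V[abs(V[:,2]-a)<.01]
  if len(Y)>3: print(round(a,2),len(Y),Y.mean(0),Y[:,:2].min(0),Y[:,:2].max(0))
save(W,"f.png")
E
```

```text
off [ 0.2  -0.05  7.33] rot [0.03 0.16 0.13] t 8.8667 F [-0.05  0.75  5.04] w 0.0180302841835601 tcp [0.529  0.2064 0.2423]
collar 5119 [[0.496  0.1657]
 [0.5166 0.205 ]
 [0.5569 0.2463]]
top 9659 [[0.477  0.1437]
 [0.5095 0.2041]
 [0.5743 0.268 ]]
0.17 5064 [0.522  0.2054 0.1646] [0.497 0.166] [0.557 0.246]
0.19 178 [0.522  0.2052 0.1906] [0.5201 0.1977] [0.5272 0.2132]
0.21 227 [0.5217 0.205  0.2106] [0.5199 0.1977] [0.5273 0.2132]
0.23 334 [0.5215 0.2051 0.2305] [0.5194 0.1977] [0.5271 0.2134]
0.25 1180 [0.5215 0.2052 0.2528] [0.5162 0.1827] [0.5349 0.2278]
0.27 3051 [0.5249 0.2054 0.2698] [0.5158 0.1827] [0.5399 0.2277]
0.29 6509 [0.5222 0.2056 0.294 ] [0.5123 0.166 ] [0.5422 0.246 ]
```

View pics/f.png

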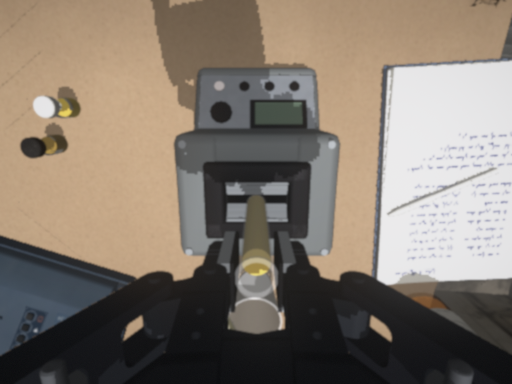

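Emit:
drive_tool(
  commands=[
    {"offset":[0.1,0,0.5],"rot":[0,0,0]},
    {"offset":[0.1,0,1],"rot":[0,0,0]},
    {"offset":[0.1,0,1.5],"rot":[0,0,0]},
    {"offset":[0.1,0,2],"rot":[0,0,0]},
    {"offset":[0.1,0,2.5],"rot":[0,0,0]},
  ],
)

```text
clock: 9.33
ee_pos: [0.5268, 0.206, 0.2151]
tool_rot: [-0.001, -0.032, 0.999, -0.0]
wrist_force: [-0.2, -0.1, 0.4]
width: 0.0176
finger_force: 25.6
```

Emit:
drive_tool(
  commands=[
    {"offset":[0,0,0],"rot":[0,0,0]},
    {"offset":[0,0,0],"rot":[0,0,0]},
    {"offset":[0,0,0],"rot":[0,0,0]},
  ],
)

```text
clock: 9.58
ee_pos: [0.5261, 0.2059, 0.215]
tool_rot: [-0.002, -0.032, 0.999, -0.0]
wrist_force: [-1.1, -0.4, -2.3]
width: 0.0179
finger_force: 25.3
```

```bash
python3 -c "
from h import *
go([.527,.206,.169],93.6)"
```

```text
off [-0.11  0.01  4.6 ] rot [-0.03 -0.19  0.12] t 9.5833 F [-1.06 -0.37 -2.27] w 0.017903251558507936 tcp [0.5261 0.2059 0.215 ]
```

Emit:
drive_tool(
  commands=[
    {"offset":[0,0,0.5],"rot":[0,0,0]},
    {"offset":[0,0,1],"rot":[0,0,0]},
    {"offset":[0,0,1.5],"rot":[0,0,0]},
    {"offset":[0,0,2],"rot":[0,0,0]},
    {"offset":[0,0,2.5],"rot":[0,0,0]},
  ],
)

```text
clock: 10.0
ee_pos: [0.5274, 0.2062, 0.191]
tool_rot: [0.0, -0.032, 0.999, 0.0]
wrist_force: [-0.5, 0.1, 0.7]
width: 0.0179
finger_force: 25.5
```

Emit:
drive_tool(
  commands=[
    {"offset":[0,0,0.2],"rot":[0,0,0]},
    {"offset":[0,0,0.5],"rot":[0,0,0]},
    {"offset":[0,0,0.8],"rot":[0,0,0]},
    {"offset":[0,0,1.1],"rot":[0,0,0]},
  ],
)

```text
clock: 10.33
ee_pos: [0.5273, 0.2062, 0.18]
tool_rot: [0.0, -0.032, 0.999, 0.0]
wrist_force: [0.2, 0.3, 1.2]
width: 0.0177
finger_force: 25.5
```

```bash
python3 -c "
from h import *
go([.527,.206,.169],93.6);print(manip.get_state()['moment'])"
```

```text
off [ 0.03 -0.01  1.1 ] rot [0.   0.02 0.12] t 10.3333 F [0.23 0.31 1.23] w 0.017705227841077635 tcp [0.5273 0.2062 0.18  ]
[ 0.00119278 -0.01007886  0.00415012]
```

Emit:
drive_tool(
  commands=[
    {"offset":[0,0,0.3],"rot":[0,0,0]},
    {"offset":[0,0,0.6],"rot":[0,0,0]},
    {"offset":[0,0,0.9],"rot":[0,0,0]},
    {"offset":[0,0,1.2],"rot":[0,0,0]},
    {"offset":[0,0,1.2],"rot":[0,0,0]},
  ],
)

```text
clock: 10.75
ee_pos: [0.5271, 0.2061, 0.1675]
tool_rot: [-0.0, -0.032, 0.999, 0.0]
wrist_force: [1.3, 0.9, -0.3]
width: 0.0175
finger_force: 25.5
```

Emit:
drive_tool(
  commands=[
    {"offset":[0,0,0],"rot":[0,0,0]},
    {"offset":[0,0,0],"rot":[0,0,0]},
    {"offset":[0,0,0],"rot":[0,0,0]},
  ],
)

```text
clock: 11.0
ee_pos: [0.5269, 0.2061, 0.1676]
tool_rot: [-0.0, -0.032, 0.999, -0.0]
wrist_force: [0.8, 0.6, -1.5]
width: 0.0179
finger_force: 25.2
```

Emit:
drive_tool(
  commands=[
    {"offset":[0,0,0],"rot":[0,0,0]},
    {"offset":[0,0,0],"rot":[0,0,0]},
    {"offset":[0,0,0],"rot":[0,0,0]},
    {"offset":[0,0,0],"rot":[0,0,0]},
    {"offset":[0,0,0],"rot":[0,0,0]},
  ],
  claw=0.4,
)

```text
clock: 11.42
ee_pos: [0.5272, 0.2061, 0.1683]
tool_rot: [0.0, -0.033, 0.999, -0.0]
wrist_force: [-0.2, -0.1, -0.6]
width: 0.0513
finger_force: 0.0
```

Emit:
drive_tool(
  commands=[
    {"offset":[0,0,-0.8],"rot":[0,0,0]},
    {"offset":[0,0,-2.4],"rot":[0,0,0]},
    {"offset":[0,0,-4],"rot":[0,0,0]},
    {"offset":[0,0,-5],"rot":[0,0,0]},
    {"offset":[0,0,-5.5],"rot":[0,0,0]},
  ],
)

```text
clock: 11.83
ee_pos: [0.5284, 0.2064, 0.2258]
tool_rot: [0.002, -0.033, 0.999, 0.0]
wrist_force: [0.3, 0.7, -0.1]
width: 0.0509
finger_force: 0.0
```

Emit:
drive_tool(
  commands=[
    {"offset":[0,0,0],"rot":[0,0,0]},
    {"offset":[0,0,0],"rot":[0,0,0]},
    {"offset":[0,0,0],"rot":[0,0,0]},
    {"offset":[0,0,0],"rot":[0,0,0]},
    {"offset":[0,0,0],"rot":[0,0,0]},
  ],
  claw=1,
)

```text
clock: 12.25
ee_pos: [0.5266, 0.206, 0.2221]
tool_rot: [-0.001, -0.032, 0.999, -0.0]
wrist_force: [-0.9, -0.2, -0.0]
width: -0.0001
finger_force: 0.0
```

```bash
python3 - <<'E'
from h import *
np.set_printoptions(precision=4,suppress=True)
go([.5268,.206,.205],93.6)
W=manip.grab_frame("wrist");C=cloud(W)
V=C[(abs(C[...,0]-.527)<.03)&(abs(C[...,1]-.206)<.04)]
for a in np.arange(.175,.235,.01):
  Y=V[abs(V[:,2]-a)<.005]
  if len(Y)>3: print(round(a,3),len(Y),Y.mean(0),Y.min(0),Y.max(0))
save(W,"g.png")
E
```

```text
off [-0.02  0.    1.71] rot [-0.02 -0.11  0.12] t 12.25 F [-0.87 -0.18 -0.02] w -0.00011227311059836966 tcp [0.5266 0.206  0.2221]
0.175 96 [0.5191 0.2048 0.1753] [0.5172 0.1975 0.17  ] [0.5244 0.213  0.18  ]
0.185 327 [0.5251 0.2053 0.1857] [0.5169 0.1977 0.1802] [0.5321 0.2125 0.19  ]
0.195 187 [0.5207 0.2052 0.1974] [0.5156 0.196  0.1901] [0.5301 0.2145 0.2   ]
0.205 73 [0.5204 0.2044 0.2003] [0.5158 0.1964 0.2   ] [0.5283 0.2142 0.2014]
0.225 64 [0.5161 0.2039 0.2287] [0.5146 0.1932 0.2271] [0.5204 0.2159 0.23  ]
```

View pics/g.png

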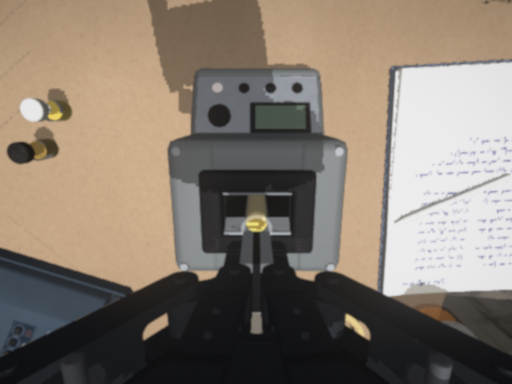

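Emit:
drive_tool(
  commands=[
    {"offset":[0,0,0.7],"rot":[0,0,0]},
    {"offset":[0,0,1.4],"rot":[0,0,0]},
    {"offset":[0,0,1.9],"rot":[0,0,0]},
    {"offset":[0,0,2.2],"rot":[0,0,0]},
    {"offset":[0,0,2.5],"rot":[0,0,0]},
  ],
)

```text
clock: 12.72
ee_pos: [0.5271, 0.2061, 0.1976]
tool_rot: [-0.0, -0.032, 0.999, -0.0]
wrist_force: [0.6, -0.4, 3.2]
width: -0.0002
finger_force: 1.4
```

Emit:
drive_tool(
  commands=[
    {"offset":[0,0,0.3],"rot":[0,0,0]},
    {"offset":[0,0,0.6],"rot":[0,0,0]},
    {"offset":[0,0,0.9],"rot":[0,0,0]},
    {"offset":[0,0,1.2],"rot":[0,0,0]},
    {"offset":[0,0,1.5],"rot":[0,0,0]},
  ],
)

```text
clock: 13.13
ee_pos: [0.5274, 0.2061, 0.1832]
tool_rot: [0.0, -0.032, 0.999, 0.0]
wrist_force: [-0.1, -0.2, 2.3]
width: -0.0002
finger_force: 1.3
```

Emit:
drive_tool(
  commands=[
    {"offset":[0,0,0.3],"rot":[0,0,0]},
    {"offset":[0,0,0.6],"rot":[0,0,0]},
    {"offset":[0,0,0.9],"rot":[0,0,0]},
    {"offset":[0,0,1.2],"rot":[0,0,0]},
    {"offset":[0,0,1.5],"rot":[0,0,0]},
  ],
)

```text
clock: 13.55
ee_pos: [0.5272, 0.2061, 0.1679]
tool_rot: [0.0, -0.032, 0.999, -0.0]
wrist_force: [0.4, -0.7, 1.9]
width: 0.0002
finger_force: 1.3
```

```bash
python3 -c "
from h import *
go([.5268,.206,.15],93.6);print(manip.get_state()['moment'])"
```

```text
off [ 0.04 -0.    1.79] rot [-0.01  0.    0.12] t 13.55 F [ 0.38 -0.67  1.88] w 0.00023794713823490873 tcp [0.5272 0.2061 0.1679]
[-0.11506502 -0.08829203 -0.01293225]
```

Emit:
drive_tool(
  commands=[
    {"offset":[0,0,0.3],"rot":[0,0,0]},
    {"offset":[0,0,0.6],"rot":[0,0,0]},
    {"offset":[0,0,0.9],"rot":[0,0,0]},
    {"offset":[0,0,1.2],"rot":[0,0,0]},
    {"offset":[0,0,1.5],"rot":[0,0,0]},
  ],
)

```text
clock: 13.97
ee_pos: [0.5272, 0.2061, 0.1529]
tool_rot: [0.0, -0.033, 0.999, -0.0]
wrist_force: [1.0, -1.1, 3.3]
width: -0.0001
finger_force: 1.3
```

Emit:
drive_tool(
  commands=[
    {"offset":[0,0,0.1],"rot":[0,0,0]},
    {"offset":[0,0,0.2],"rot":[0,0,0]},
    {"offset":[0,0,0.3],"rot":[0,0,0]},
    {"offset":[0,0,0.4],"rot":[0,0,0]},
  ],
)

```text
clock: 14.3
ee_pos: [0.5274, 0.2062, 0.1494]
tool_rot: [0.0, -0.032, 0.999, 0.0]
wrist_force: [-0.5, -0.4, 2.7]
width: -0.0003
finger_force: 1.7
```

Emit:
drive_tool(
  commands=[
    {"offset":[0,0,0.1],"rot":[0,0,0]},
    {"offset":[0,0,0.2],"rot":[0,0,0]},
    {"offset":[0,0,0.2],"rot":[0,0,0]},
  ],
)

```text
clock: 14.55
ee_pos: [0.5274, 0.2063, 0.1474]
tool_rot: [0.0, -0.032, 0.999, 0.0]
wrist_force: [-0.1, -1.1, 3.3]
width: 0.0001
finger_force: 1.9
```

Emit:
drive_tool(
  commands=[
    {"offset":[0,0,0.05],"rot":[0,0,0]},
    {"offset":[0,0,0.1],"rot":[0,0,0]},
    {"offset":[0,0,0.15],"rot":[0,0,0]},
    {"offset":[0,0,0.2],"rot":[0,0,0]},
    {"offset":[0,0,0.2],"rot":[0,0,0]},
  ],
)

```text
clock: 14.97
ee_pos: [0.5271, 0.2062, 0.145]
tool_rot: [-0.0, -0.033, 0.999, 0.0]
wrist_force: [-0.1, 0.2, 4.4]
width: -0.0003
finger_force: 2.1
```

Emit:
drive_tool(
  commands=[
    {"offset":[0,0,0.05],"rot":[0,0,0]},
    {"offset":[0,0,0.1],"rot":[0,0,0]},
    {"offset":[0,0,0.15],"rot":[0,0,0]},
    {"offset":[0,0,0.15],"rot":[0,0,0]},
  ],
)

```text
clock: 15.3
ee_pos: [0.5269, 0.2061, 0.1433]
tool_rot: [-0.0, -0.033, 0.999, 0.0]
wrist_force: [-0.1, 0.7, 3.2]
width: -0.0003
finger_force: 1.9
```

Emit:
drive_tool(
  commands=[
    {"offset":[0,0,0.05],"rot":[0,0,0]},
    {"offset":[0,0,0.1],"rot":[0,0,0]},
    {"offset":[0,0,0.1],"rot":[0,0,0]},
  ],
)

```text
clock: 15.55
ee_pos: [0.5269, 0.2061, 0.1423]
tool_rot: [-0.0, -0.032, 0.999, -0.0]
wrist_force: [0.0, 0.6, 2.4]
width: -0.0003
finger_force: 1.7
```

Emit:
drive_tool(
  commands=[
    {"offset":[0,0,0.05],"rot":[0,0,0]},
    {"offset":[0,0,0.1],"rot":[0,0,0]},
    {"offset":[0,0,0.1],"rot":[0,0,0]},
  ],
)

```text
clock: 15.8
ee_pos: [0.527, 0.2061, 0.1415]
tool_rot: [-0.0, -0.032, 0.999, -0.0]
wrist_force: [0.4, 0.1, 2.7]
width: -0.0
finger_force: 1.7
```

Emit:
drive_tool(
  commands=[
    {"offset":[0,0,0.05],"rot":[0,0,0]},
    {"offset":[0,0,0.1],"rot":[0,0,0]},
    {"offset":[0,0,0.1],"rot":[0,0,0]},
  ],
)

```text
clock: 16.05
ee_pos: [0.5271, 0.2061, 0.1406]
tool_rot: [-0.0, -0.033, 0.999, -0.0]
wrist_force: [1.0, -0.1, 2.6]
width: -0.0
finger_force: 1.8
```

Emit:
drive_tool(
  commands=[
    {"offset":[0,0,0.05],"rot":[0,0,0]},
    {"offset":[0,0,0.1],"rot":[0,0,0]},
    {"offset":[0,0,0.1],"rot":[0,0,0]},
  ],
)

```text
clock: 16.3
ee_pos: [0.5271, 0.2061, 0.1395]
tool_rot: [-0.0, -0.032, 0.999, -0.0]
wrist_force: [0.7, 0.7, 2.7]
width: -0.0001
finger_force: 1.8
```

Emit:
drive_tool(
  commands=[
    {"offset":[0,0,0.05],"rot":[0,0,0]},
    {"offset":[0,0,0.1],"rot":[0,0,0]},
    {"offset":[0,0,0.1],"rot":[0,0,0]},
  ],
)

```text
clock: 16.55
ee_pos: [0.5271, 0.2061, 0.1385]
tool_rot: [-0.0, -0.032, 0.999, 0.0]
wrist_force: [0.6, 0.3, 2.8]
width: 0.0002
finger_force: 1.8
```

Emit:
drive_tool(
  commands=[
    {"offset":[0,0,0.05],"rot":[0,0,0]},
    {"offset":[0,0,0.1],"rot":[0,0,0]},
    {"offset":[0,0,0.1],"rot":[0,0,0]},
  ],
)

```text
clock: 16.8
ee_pos: [0.5271, 0.2061, 0.1375]
tool_rot: [-0.0, -0.032, 0.999, -0.0]
wrist_force: [0.7, -0.3, 3.1]
width: 0.0001
finger_force: 1.7
```

Emit:
drive_tool(
  commands=[
    {"offset":[0,0,0.05],"rot":[0,0,0]},
    {"offset":[0,0,0.1],"rot":[0,0,0]},
    {"offset":[0,0,0.1],"rot":[0,0,0]},
  ],
)

```text
clock: 17.05
ee_pos: [0.5272, 0.2061, 0.1366]
tool_rot: [0.0, -0.032, 0.999, 0.0]
wrist_force: [0.7, -0.0, 3.4]
width: 0.0003
finger_force: 1.8
```

Emit:
drive_tool(
  commands=[
    {"offset":[0,0,0.05],"rot":[0,0,0]},
    {"offset":[0,0,0.1],"rot":[0,0,0]},
    {"offset":[0,0,0.1],"rot":[0,0,0]},
  ],
)

```text
clock: 17.3
ee_pos: [0.5272, 0.2061, 0.1356]
tool_rot: [0.0, -0.032, 0.999, 0.0]
wrist_force: [0.6, 0.2, 2.7]
width: -0.0001
finger_force: 1.9
```

Emit:
drive_tool(
  commands=[
    {"offset":[0,0,0.05],"rot":[0,0,0]},
    {"offset":[0,0,0.1],"rot":[0,0,0]},
    {"offset":[0,0,0.1],"rot":[0,0,0]},
  ],
)

```text
clock: 17.55
ee_pos: [0.5272, 0.2061, 0.1346]
tool_rot: [0.0, -0.032, 0.999, 0.0]
wrist_force: [1.1, -0.1, 3.3]
width: -0.0002
finger_force: 1.9
```

Emit:
drive_tool(
  commands=[
    {"offset":[0,0,0.05],"rot":[0,0,0]},
    {"offset":[0,0,0.1],"rot":[0,0,0]},
    {"offset":[0,0,0.1],"rot":[0,0,0]},
  ],
)

```text
clock: 17.8
ee_pos: [0.5272, 0.2062, 0.1336]
tool_rot: [0.0, -0.032, 0.999, 0.0]
wrist_force: [0.7, -0.5, 3.5]
width: 0.0
finger_force: 2.0
```

Emit:
drive_tool(
  commands=[
    {"offset":[0,0,0.05],"rot":[0,0,0]},
    {"offset":[0,0,0.1],"rot":[0,0,0]},
    {"offset":[0,0,0.1],"rot":[0,0,0]},
  ],
)

```text
clock: 18.05
ee_pos: [0.5275, 0.2062, 0.1332]
tool_rot: [0.0, -0.033, 0.999, 0.0]
wrist_force: [0.3, -0.1, 5.9]
width: 0.0002
finger_force: 3.4
```

Emit:
drive_tool(
  commands=[
    {"offset":[0,0,0.05],"rot":[0,0,0]},
    {"offset":[0,0,0.1],"rot":[0,0,0]},
    {"offset":[0,0,0.1],"rot":[0,0,0]},
  ],
)

```text
clock: 18.3
ee_pos: [0.528, 0.2062, 0.133]
tool_rot: [0.001, -0.033, 0.999, 0.0]
wrist_force: [-0.0, -2.0, 7.9]
width: -0.0002
finger_force: 4.7
```

Emit:
drive_tool(
  commands=[
    {"offset":[0,0,0.05],"rot":[0,0,0]},
    {"offset":[0,0,0.1],"rot":[0,0,0]},
    {"offset":[0,0,0.1],"rot":[0,0,0]},
    {"offset":[0,0,0.1],"rot":[0,0,0]},
    {"offset":[0,0,0.1],"rot":[0,0,0]},
  ],
)

```text
clock: 18.72
ee_pos: [0.5286, 0.2063, 0.1328]
tool_rot: [0.002, -0.033, 0.999, 0.0]
wrist_force: [-0.9, -0.3, 10.5]
width: -0.0002
finger_force: 6.0
```

Emit:
drive_tool(
  commands=[
    {"offset":[0,0,-0.6],"rot":[0,0,0]},
    {"offset":[0,0,-1.2],"rot":[0,0,0]},
    {"offset":[0,0,-2.0],"rot":[0,0,0]},
    {"offset":[0,0,-3.5],"rot":[0,0,0]},
    {"offset":[0,0,-5.5],"rot":[0,0,0]},
  ],
)

```text
clock: 19.13
ee_pos: [0.5254, 0.2057, 0.1843]
tool_rot: [-0.003, -0.032, 0.999, -0.0]
wrist_force: [0.2, 0.1, 0.4]
width: -0.0002
finger_force: 0.0
```

Emit:
drive_tool(
  commands=[
    {"offset":[1.0,0,-2],"rot":[0,0,0]},
    {"offset":[3,0,-4],"rot":[0,0,0]},
    {"offset":[4,0,-5],"rot":[0,0,0]},
    {"offset":[4,0,-5],"rot":[0,0,0]},
  ],
)

```text
clock: 19.47
ee_pos: [0.4872, 0.2041, 0.239]
tool_rot: [0.002, -0.033, 0.999, 0.001]
wrist_force: [0.7, -0.0, -0.2]
width: -0.0001
finger_force: 0.0
```

```bash
python3 - <<'E'
from h import *
np.set_printoptions(precision=4,suppress=True)
go([.5268,.206,.15],93.6)
W=manip.grab_frame("wrist");T=manip.grab_frame("top")
C=cloud(W);V=C[(abs(C[...,0]-.527)<.012)&(abs(C[...,1]-.206)<.02)];print(np.percentile(V[:,2],[1,10,50,90,99]))
cv2.imwrite("pics/h.png",np.hstack([cv2.resize(W["pixels"][120:300,160:360],(440,396)),cv2.resize(T["pixels"][165:225,135:190],(360,396))])[:,:,::-1])
E
```

```text
off [-3.93 -0.08  8.91] rot [0.06 0.25 0.17] t 19.4667 F [ 0.69 -0.03 -0.2 ] w -7.56907305414784e-05 tcp [0.4872 0.2041 0.239 ]
[0.161  0.1614 0.1624 0.163  0.1637]
```

View pics/h.png

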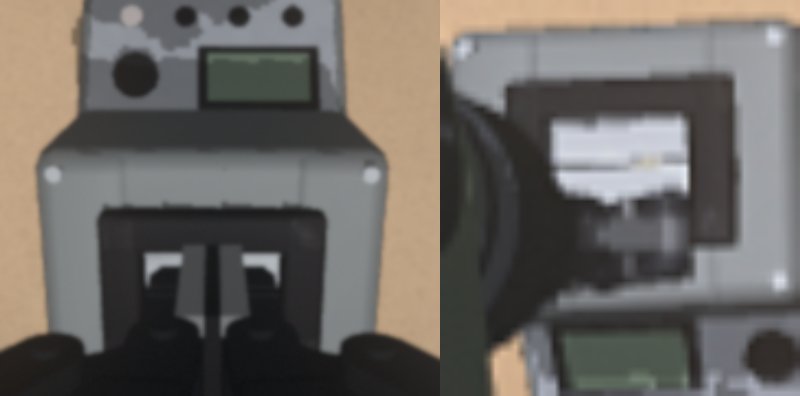

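The flaps lie flat (top view around (620,155), depth 161 to 163 mm) and the hand is clear, so I'm handing in.

```bash
python3 -c "
from bench import manip
print(manip.hand_in())"
```

```text
the job is handed in; nothing more can be done
None
```

The tube went down through both flaps until it hit a firm stop, with its top about 31 mm below the collar and at most 10.5 N at the wrist. The camera then showed both flaps shut and the hand clear. I handed the job in at about 19.5 s, and no verdict came back; I took the seat as pressed from the feel of the stop, without a direct reading.

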